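# Fit the canister's bayonet cap to half-turn and hold it

### The arm

A 6-joint arm with a two-finger parallel gripper is mounted at the origin on a cart in front of the work surface, level with it; the furniture and walls round the work are solid. World frame = base frame: x ahead of the robot, y to its left, z up, the work surface at z = 0. Lengths are in m, angles in rad, forces in N, time in s.
With the tool pointing down it reaches from about 0.25 to 0.725 m from the base axis. Payload 4 kg.
Tool frame: the origin (TCP) lies at the very end of the fingers, on their centre line; the grasp point (between the pads) lies 19 mm behind it; z points along the fingers, y is the line along which they close (so a half turn about z gives the same grasp; the last joint's range is limited). The gripper opens to 85 mm and grips with 20 to 120 N. Pads are 22 mm wide; open, the fingers measure 114 mm over their backs; the gripper's body (76 mm by 85 mm) begins 54 mm behind the grasp point. The pads swing forward as they close: fully open they stand 13 mm farther back than shut.
Start: joints at [1.294, 0.241, 0.005, 1.335, 0, 1.571], TCP at [0.137, 0.481, 0.231] pointing down, gripper open.
Joint ranges: [-2.72, 2.72], [-1.05, 1.87], [-1.09, 1.28], [-1.99, 2.15], [-1.42, 1.44], [-3.14, 3.14]. Speed limits (rad/s): [2.79, 2.79, 3.14, 3.14, 3.14, 3.14].

### API

Orientations are given as a unit quaternion [x, y, z, w].
In Python, from workcell import bot gives the robot as it stands.
- The arm moves only by the tool carry_out, never from a script. Its argument "increments" is one flat list of numbers, 5 for each row, row after row: the finger opening in cm, from 0 to 8.54, then the shift along the tool's x, y, z in cm, then the turn about the tool's z in rad. A call has exactly 5 rows; each row shifts and turns the commanded pose from where the row before left it, along the tool's axes as they then stand; what a row does not reach is not made up. A row lasts 1/8 s, in which the tool goes at most 62.5 mm and 10.7 degrees, less where a joint would pass 70% of its speed; a pose out of reach is approached as far as the arm can. A call with a gripper value outside its range is refused whole. The fingers move at their own pace and stop on an object; the grip force is fixed at half the most. Time passes only in rows, so rows that do not move let the fingers close, or fill a call up. It gives the time, the measured TCP pose, the force, the opening and the grip force at its end, in the units of the state.
- bot.get_obs(): the state, without advancing time (a new reading comes with each control period).
- bot.camera(name): name is "scene" or "side" or "wrist"; returns a dict with "pixels" (400x640x3 uint8, blue, green, red), "range_z" (400x640 float32, m along the optical axis (not along the pixel's ray), 0 where there is no reading), "mtx" (3x3 intrinsics, pixels), "eye" and "attitude" of the camera in the world. Camera axes: x right, y down, z forward; pixel columns grow to the right and rows downward; lengths in m; the calibration is good to about 2 mm. A picture is of the moment at which its call begins.
- bot.job_done(): hands the job in; it is judged then, once.
Trained networks look in a picture, given as the dict that the camera call returned (one of the last four; its "shot" number tells which), for a name from the list of things; names that differ only in an ending like _2 or _b are one class to them, and where a whole thing is asked for, a point or a joint stands for the part that bears it (a point fixed in the world has none). Each returns a list of dicts, best first, with "p" (0 to 1); they miss things now and then, are a little off and sometimes report something else, mostly with a low value. They report only what shows in the picture. A call takes as long as a camera call.
- bot.find_in(picture, name): "xyz" ([x, y, z] in m, in the coordinates of the camera as it stood for that picture, good to about 4 mm: the middle of the surface that is visible of it).
- bot.regions_of(picture, name): "mask" (400x640 bool, what is visible of it).
- bot.place_of(picture, name): "xyz" ([x, y, z] in m, in the coordinates of the camera as it stood for that picture, good to about 4 mm: a listed point, or the origin of a listed thing).
The state is a dict: "clock": time; "joint_pos": joint angles; "joint_vel": joint speeds; "tau": joint torques, N m; "eef_pos": TCP position; "tool_rot": TCP orientation; "ft_force": force on the tool from outside, world axes, zero at the start; "ft_torque": the same for the moment, N m; "grip_width": finger opening in m; "grasp_force": force on a finger pad.
Only numpy, scipy, OpenCV 4.12 (cv2) and the standard library are available. Lean on these libraries where they do the work, as an engineer would, in place of code of your own. Each camera call takes 0.05 s, during which the arm holds its last target. There are 200 camera calls.

### The job

Pull the upper right drawer of the small-parts cabinet fully open by its bow handle and take out the bayonet cap that stands in it. Put the cap into the neck of the filter canister on the bench with its two lugs in the two slots, press it down against the spring until its flange is flush on the rim, then, keeping it pressed, turn it clockwise (seen from above) half-way to the lock, so that its grip bar points at the two pips on the rim; never go as far as the lock click. Finish while still gripping the cap, holding it pressed flush and half-way turned (if let go it springs up), and leave the pliers, the tape measure and the nail carton where they lie.

Things in the scene. Friction and masses are not known exactly. Their poses are not given: they have to be found in the camera images.
- parts_cabinet_drawer_5 (a joint): Slide of the upper right drawer (robot's view) of the grey small-parts cabinet (162 x 266 x 163 mm, six drawers): metres open, 0 shut to 0.100 fully open; slides out along the cabinet's -x; stays where it is left, about 1 N of friction.
- parts_cabinet: The cabinet, fixed to the bench; its place and yaw differ from start to start. Origin under its middle; the drawer slides out toward its -x, z up. Its front is 70 mm in front (-x) of the origin; its top is 162 mm up.
- handle_grip (a point): Middle of the steel bow handle on that drawer: a level round bar 8 mm thick, 60 mm long along the cabinet's y (two legs included), its centre line 36 mm in front of the drawer front, 133 mm above the bench. Free above; a lip on the drawer front 19 mm lower sticks out 12 mm. Axes as the cabinet's; moves with the drawer.
- drawer_floor (a point): Middle of that drawer's inner floor, 107 mm above the bench; moves with the drawer; axes as the cabinet's. Inside it is 118 mm wide (y) and 131 mm long (x); the front's top edge is 153 mm above the bench. Out 100 mm, the front 97 mm of the inside are open from above.
- cap_bar (a point): Centre of the grip bar of the bayonet cap, a loose part (120 g) that stands upright on its foot in the drawer. The black bar is 46 mm long (cap's x), 16 mm wide (y), 20 mm high: 10 mm above and below this point. It stands on an aluminium flange 68 mm in diameter, 4 mm thick. z is up the cap's axis; the cap is the same after half a turn.
- cap_flange (a point): On the cap's axis at the flange's underside, 14 mm below cap_bar, 20 mm above the foot; same axes. Below is a plug 44 mm in diameter, narrowing to 34 mm at the foot. Two lugs in line with the bar (on +x and -x) reach 29 mm from the axis, are 8 mm wide, their tops 11 mm and undersides 16 mm below the flange's underside.
- neck_rim (a point): Centre of the mouth of the aluminium filter canister, at the rim, 80 mm above the bench; place and yaw differ from start to start. Canister 81 mm in diameter, foot 112 mm, bolted down. The bore is 48 mm in diameter through a lip 7 mm thick, with two slots open from above on +x and -x of this frame, 16 mm wide at the bore, reaching 31 mm from the axis.
- half_pip (a point): One of two dark pips 4 mm wide on the rim, 37.5 mm from the axis at -45 and +135 degrees from +x of neck_rim, marking half-way. From the slots the cap, its lugs under the lip, turns only clockwise seen from above (negative yaw), 90 degrees to the lock; half-way is 45 degrees, the bar in line with both pips.
- spring_plate (a joint): Sprung steel plate in the bore, metres pushed down (0 up). The cap's foot meets it with the flange 8 mm above the rim: 3 N there, about 5.5 N with the flange flush (0.008). If the turned cap is let go it springs up 4 mm until its lugs meet the lip.
- lock_plunger (a joint): Sprung lock plunger, a small black button on the canister's side at -75 degrees from +x of neck_rim: metres pushed outward. 0 at rest; a lug begins to push it when the cap is turned about 60 degrees, and passing it (2 mm) is the lock click.
- pliers: Red-handled pliers, 60 x 175 x 12 mm, lying on the bench; leave alone. Origin under its middle.
- tape_measure: Black tape measure, 44 x 90 x 69 mm, standing on the bench; leave alone. Origin under its middle.
- nail_box: Brown nail carton, 50 x 85 x 42 mm, on the bench; leave alone. Origin under its middle.

How it is judged:
By the outcome, as a careful person would: the job done as asked, in the order asked, and still so for the second after the job is handed in, while the arm keeps its last pose, push and grip.
It also fails if it takes over 61 s, if anything falls off the work surface, if the arm or the gripper's body presses on something with over 40 N, if the wrist force passes 120 N, or if a joint passes its speed limit or range.

## Working session

There is one attempt and no reset: what is moved stays moved. The work goes in short steps, Python scripts to look and compute and a tool call to move; the robot and the scene stay as the last step left them, time stands still between calls to the robot, and variables do not carry over. Pictures are saved under pics/ and viewed, at most 10 in all, crops included, and the job is handed in when it is done.

Besides the shell and the picture viewer there is one more tool, called after "Call:" in YAML: its name, and indented under it one key for each argument. carry_out: Moves the arm, as the interface text tells. Its arguments: {"type":"object","properties":{"increments":{"type":"array","items":{"type":"number"}}},"required":["increments"]}

```bash
mkdir -p pics; ls; cat > h.py <<'E'
import numpy as np, cv2
from scipy.spatial.transform import Rotation as R
from workcell import bot
def RM(a):
    a=np.asarray(a,float); return a if a.shape==(3,3) else R.from_quat(a).as_matrix()
def w(p,x): return RM(p["attitude"])@np.array(x)+np.array(p["eye"])
def cloud(p):
    z=p["range_z"]; K=p["mtx"]; v,u=np.mgrid[:z.shape[0],:z.shape[1]]
    c=np.stack([(u-K[0,2])/K[0,0]*z,(v-K[1,2])/K[1,1]*z,z],-1)
    return c@RM(p["attitude"]).T+np.array(p["eye"])
def st():
    o=bot.get_obs(); r=R.from_quat(o["tool_rot"]).as_matrix()
    print("t",round(o["clock"],2),"p",np.round(o["eef_pos"],4),"x",np.round(r[:,0],3),"y",np.round(r[:,1],3),"z",np.round(r[:,2],3),"F",np.round(o["ft_force"],1),"w",round(o["grip_width"],4),"g",o["grasp_force"],"j",np.round(o["joint_pos"],2)); return o
E
python3 - <<'E'
from h import *
st()
for n in ["scene","side"]:
    p=bot.camera(n); cv2.imwrite(f"pics/{n}0.png",p["pixels"]); print(n,p["eye"],p["attitude"])
    for k in ["parts_cabinet","handle_grip","drawer_floor","neck_rim","half_pip","lock_plunger","cap_bar","pliers","tape_measure","nail_box"]:
        print(k,[(round(d["p"],2),np.round(w(p,d["xyz"]),4)) for d in bot.place_of(p,k)[:3]])
E
```

```text
pics
t 0.0 p [0.1364 0.4804 0.2304] x [-0.962  0.273  0.   ] y [ 0.273  0.962 -0.002] z [-0.001 -0.002 -1.   ] F [ 0.8  0.  -0. ] w 0.0855 g 0.0 j [1.29 0.24 0.   1.34 0.   1.57]
scene [-0.15746027 -0.32999991  0.68395553] [ 0.75488292 -0.47407652  0.24023827 -0.38430301]
parts_cabinet [(0.92, array([7.438e-01, 3.046e-01, 4.000e-04]))]
handle_grip [(0.59, array([0.6511, 0.2305, 0.1351]))]
drawer_floor [(0.61, array([0.6545, 0.23  , 0.1348]))]
neck_rim [(0.9, array([ 0.507 , -0.0165,  0.0819]))]
half_pip [(0.84, array([ 0.5178, -0.0523,  0.0816]))]Traceback (most recent call last):
  File "<stdin>", line 6, in <module>
ValueError: it knows: cap_bar, cap_flange, drawer_floor, half_pip, handle_grip, nail_box, neck_rim, parts_cabinet, pliers, tape_measure
```

```bash
python3 - <<'E'
from h import *
for n in ["scene","side"]:
    p=bot.camera(n); cv2.imwrite(f"pics/{n}0.png",p["pixels"]); print(n,p["eye"])
    for k in ["parts_cabinet","handle_grip","neck_rim","half_pip","pliers","tape_measure","nail_box"]:
        print(k,[(round(d["p"],2),np.round(w(p,d["xyz"]),4)) for d in bot.place_of(p,k)[:3]])
    c=cloud(p)
    m=bot.regions_of(p,"parts_cabinet")
    if m:
        q=c[m[0]["mask"]&(p["range_z"]>0)]; t=q[abs(q[:,2]-.162)<.005]
        if len(t)>50: print("top",len(t),cv2.minAreaRect(t[:,:2].astype(np.float32)),cv2.boxPoints(cv2.minAreaRect(t[:,:2].astype(np.float32))))
E
```

```text
scene [-0.15746027 -0.32999991  0.68395553]
parts_cabinet [(0.7, array([ 0.7434,  0.3053, -0.0046]))]
handle_grip [(0.88, array([0.6517, 0.2319, 0.136 ]))]
neck_rim [(0.98, array([ 0.5053, -0.0175,  0.0811]))]
half_pip [(0.86, array([ 0.5132, -0.0547,  0.0793]))]
pliers [(0.98, array([ 0.3675,  0.1572, -0.0031]))]
tape_measure [(0.86, array([ 0.486 , -0.3144, -0.0027]))]
nail_box [(0.55, array([ 0.6693, -0.0492,  0.0012]))]
top 1624 ((0.7543584108352661, 0.3063009977340698), (0.15909449756145477, 0.26304566860198975), 6.889339923858643) [[0.6596091  0.42733234]
 [0.691162   0.16618595]
 [0.84910774 0.18526965]
 [0.81755483 0.44641605]]
side [0.2289241  1.09777705 1.0303894 ]
parts_cabinet [(0.67, array([ 0.7491,  0.3069, -0.0014]))]
handle_grip [(0.51, array([0.6505, 0.2358, 0.134 ]))]
neck_rim [(0.95, array([ 0.5044, -0.0187,  0.085 ]))]
half_pip [(0.81, array([ 0.5174, -0.0525,  0.0794]))]
pliers [(0.71, array([0.366 , 0.1598, 0.0044]))]
tape_measure [(0.71, array([ 0.4855, -0.3075, -0.0042])), (0.46, array([ 0.7487,  0.308 , -0.0029])), (0.31, array([ 0.5044, -0.0168,  0.085 ]))]
nail_box [(0.69, array([ 6.661e-01, -4.660e-02,  1.000e-04]))]
top 2984 ((0.7524470686912537, 0.3088719844818115), (0.15203183889389038, 0.26716163754463196), 5.802769184112549) [[0.66331506 0.43408278]
 [0.6903262  0.16829011]
 [0.8415791  0.1836612 ]
 [0.8145679  0.44945386]]
```

View pics/scene0.png

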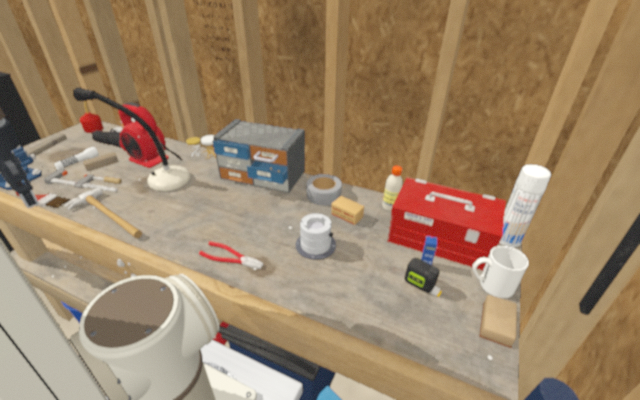

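View pics/side0.png

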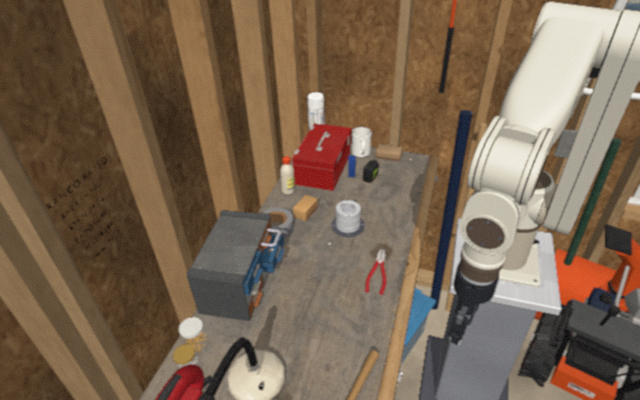

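The scene view shows the cabinet at (260,155) and the canister at (315,233), with its plunger at about (332,234). In the side view they are at (235,262) and (347,218). I'll check the corridor and plan the approach.

```bash
cat >> h.py <<'E'
def plan(pos,yawy,n=5,half=True):
    """rows (cm,rad) taking the tool to pos with tool y at yawy deg (mod 180)"""
    o=bot.get_obs(); p=np.array(o["eef_pos"]); r=R.from_quat(o["tool_rot"]).as_matrix()
    a=np.degrees(np.arctan2(r[1,1],r[0,1])); d=(yawy-a+90)%180-90 if half else (yawy-a+180)%360-180
    step=(np.array(pos)-p)/n; t=-np.radians(d)/n; rows=[]
    for i in range(n):
        rows.append(np.round([*(r.T@step*100),t],3)); r=r@R.from_euler("z",t).as_matrix()
    print("yaw now",round(a,2),"turn",round(d,2)); [print(list(map(float,x))) for x in rows]
E
python3 - <<'E'
from h import *
for n in ["scene","side"]:
    p=bot.camera(n); c=cloud(p).reshape(-1,3); c=c[p["range_z"].ravel()>0]
    # occupancy along the way
    a=np.array([.137,.481]);b=np.array([.60,.22]);L=np.linalg.norm(b-a);u=(b-a)/L
    s=(c[:,:2]-a)@u; d=abs((c[:,:2]-a)@np.array([-u[1],u[0]]))
    for k in range(2,12):
        q=c[(s>k*.05)&(s<k*.05+.05)&(d<.09)]
        if len(q): print(n,k,np.round(np.percentile(q[:,2],99),3),end="; ")
    m=bot.regions_of(p,"handle_grip")
    for x in m[:2]:
        q=cloud(p)[x["mask"]&(p["range_z"]>0)]; print(x["p"],len(q),np.median(q,0),q.min(0),q.max(0))
plan([.58,.21,.29],6.3,9)
E
```

```text
scene 2 0.004; scene 3 0.026; scene 4 0.004; scene 5 0.004; scene 6 0.006; scene 7 0.004; scene 8 0.004; scene 9 0.004; scene 10 0.096; scene 11 0.159; 0.85 464 [0.68680431 0.23248354 0.13674546] [0.64320828 0.17490633 0.10752437] [0.7491589  0.30108797 0.15896917]
side 2 0.004; side 3 0.025; side 4 0.004; side 5 0.004; side 6 0.006; side 7 0.005; side 8 0.005; side 9 0.006; side 10 0.095; side 11 0.158; 0.64 244 [0.68306247 0.23752654 0.13513392] [0.64420874 0.17466462 0.05585429] [0.70087542 0.30229221 0.15795995]
yaw now 74.14 turn -67.84
[-5.561, -1.55, -0.652, 0.132]
[-5.717, -0.807, -0.652, 0.132]
[-5.773, -0.05, -0.652, 0.132]
[-5.73, 0.708, -0.652, 0.132]
[-5.587, 1.453, -0.652, 0.132]
[-5.348, 2.174, -0.652, 0.132]
[-5.017, 2.856, -0.652, 0.132]
[-4.599, 3.49, -0.652, 0.132]
[-4.102, 4.063, -0.652, 0.132]
```

Call:
carry_out:
  increments: [8,-5.5,-1.5,-0.65,0.13,8,-5.7,-0.8,-0.65,0.13,8,-5.8,0,-0.65,0.13,8,-5.7,0.7,-0.65,0.13,8,-5.6,1.5,-0.65,0.13]

```text
clock: 2.02
eef_pos: [0.3849, 0.3316, 0.2642]
tool_rot: [0.449, 0.894, 0.0, 0.0]
ft_force: [0.7, 0.7, -0.3]
grip_width: 0.0799
grasp_force: 0.0
```

Call:
carry_out:
  increments: [8,-5.3,2.2,-0.65,0.13,8,-5.0,2.9,-0.65,0.13,8,-4.6,3.5,-0.65,0.13,8,-4.1,4.1,-0.65,0.13,8,0,0,0,0]

```text
clock: 2.65
eef_pos: [0.5855, 0.2124, 0.2883]
tool_rot: [0.664, 0.748, -0.0, 0.0]
ft_force: [-0.1, 0.5, -0.5]
grip_width: 0.0802
grasp_force: 0.0
```

```bash
python3 - <<'E'
from h import *
st()
for n in ["wrist","scene"]:
    p=bot.camera(n); cv2.imwrite(f"pics/{n}1.png",p["pixels"]); print(p["eye"],RM(p["attitude"])[:,2])
    for k in ["parts_cabinet","handle_grip","neck_rim","half_pip"]:
        print(k,[(round(d["p"],2),np.round(w(p,d["xyz"]),4)) for d in bot.place_of(p,k)[:3]])
    c=cloud(p); q=c[(p["range_z"]>0)]
    q=q[(q[:,0]>.62)&(q[:,0]<.672)&(q[:,1]>.17)&(q[:,1]<.30)&(q[:,2]>.126)&(q[:,2]<.145)]
    if len(q)>20: print("bar",len(q),np.round(np.median(q,0),4),cv2.minAreaRect(q[:,:2].astype(np.float32)), cv2.fitLine(q[:,:2].astype(np.float32),cv2.DIST_L1,0,.01,.01).ravel())
E
```

```text
t 2.65 p [0.5855 0.2124 0.2883] x [-0.118  0.993 -0.001] y [ 0.993  0.118 -0.   ] z [-0.    -0.001 -1.   ] F [-0.1  0.5 -0.5] w 0.0802 g 0.0 j [ 0.35  0.49  0.51  1.59 -0.    1.8 ]
[0.57596857 0.29235661 0.43081477] [ 0.03656964 -0.30979303 -0.95010049]
parts_cabinet []
handle_grip [(0.78, array([0.6472, 0.233 , 0.1357])), (0.32, array([ 0.5062, -0.0174,  0.0785]))]
neck_rim []
half_pip [(0.57, array([ 0.5181, -0.0529,  0.0845]))]
bar 848 [0.6523 0.238  0.1364] ((0.6580725312232971, 0.23319277167320251), (0.027756016701459885, 0.0689280554652214), 0.024994302541017532) [ 0.00186212 -0.9999983   0.6524934   0.2273458 ]
[-0.15746027 -0.32999991  0.68395553] [ 0.7270816   0.35242492 -0.58919354]
parts_cabinet [(0.71, array([ 7.455e-01,  3.037e-01, -6.000e-04]))]
handle_grip []
neck_rim [(0.63, array([ 0.5071, -0.0206,  0.0805]))]
half_pip [(0.64, array([ 0.5154, -0.0508,  0.0785]))]
bar 66 [0.6512 0.2277 0.1364] ((0.6573486924171448, 0.23132017254829407), (0.024628454819321632, 0.06570982187986374), 1.1126279830932617) [ 0.12672053 -0.9919385   0.64875835  0.24563473]
```

View pics/wrist1.png

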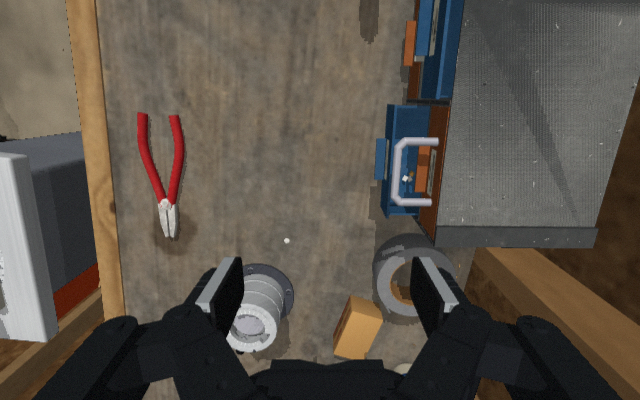

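The wrist view shows the bow handle with its bar at column 397, rows 142-204, and the canister at (258,325).

```bash
python3 - <<'E'
from h import *
p=bot.camera("wrist"); c=cloud(p); g=p["range_z"]>0
q=c[142:206,388:412][g[142:206,388:412]]; q=q[(q[:,2]>.131)&(q[:,2]<.142)]
rows=[]
for y in np.arange(.205,.265,.004):
    s=q[abs(q[:,1]-y)<.002]
    if len(s): rows.append((y,s[:,0].min(),s[:,0].max(),s[:,2].max()))
print(np.round(rows,4))
t=c[g&(abs(c[...,2]-.162)<.004)]; t=t[(t[:,0]>.62)&(t[:,1]<.45)]
# front edge of top
e=[(y,np.percentile(t[abs(t[:,1]-y)<.003,0],1)) for y in np.arange(.18,.36,.01) if (abs(t[:,1]-y)<.003).sum()>5]
e=np.array(e); print(np.round(e,4)); print(np.polyfit(e[:,0],e[:,1],1))
E
```

```text
[[0.205  0.6501 0.6683 0.1384]
 [0.209  0.6489 0.6679 0.1382]
 [0.213  0.6483 0.6559 0.1385]
 [0.217  0.6478 0.6557 0.1381]
 [0.221  0.6478 0.6551 0.1385]
 [0.225  0.6471 0.6545 0.1379]
 [0.229  0.6465 0.6547 0.1382]
 [0.233  0.6465 0.6542 0.1385]
 [0.237  0.6456 0.6525 0.1379]
 [0.241  0.6451 0.6533 0.1384]
 [0.245  0.6451 0.6522 0.138 ]
 [0.249  0.6445 0.6525 0.1383]
 [0.253  0.6441 0.6518 0.1381]
 [0.257  0.6441 0.6542 0.1385]
 [0.261  0.6463 0.656  0.1388]
 [0.265  0.6496 0.6557 0.1382]]
[[0.18   0.6918]
 [0.19   0.691 ]
 [0.2    0.6931]
 [0.21   0.69  ]
 [0.22   0.6898]
 [0.23   0.6887]
 [0.24   0.6872]
 [0.25   0.6858]
 [0.26   0.6841]
 [0.27   0.6827]
 [0.28   0.6825]
 [0.29   0.6817]
 [0.3    0.6797]
 [0.31   0.6795]
 [0.32   0.6774]
 [0.33   0.6767]
 [0.34   0.6756]
 [0.35   0.6745]]
[-0.110547    0.71329133]
```

```bash
python3 - <<'E'
from h import *
plan([.6502,.234,.18],6.3,4)
E
```

```text
yaw now 7.17 turn -0.87
[0.238, 1.749, 2.757, 0.004]
[0.245, 1.748, 2.757, 0.004]
[0.251, 1.748, 2.757, 0.004]
[0.258, 1.747, 2.757, 0.004]
```

Call:
carry_out:
  increments: [2.4,0.24,1.75,2.75,0.004,2.4,0.24,1.75,2.75,0.004,2.4,0.25,1.75,2.75,0.004,2.4,0.26,1.75,2.75,0.004,2.4,0,0,0,0]

```text
clock: 3.82
eef_pos: [0.6495, 0.233, 0.1761]
tool_rot: [0.668, 0.744, -0.003, -0.002]
ft_force: [-0.5, -0.6, -0.6]
grip_width: 0.0237
grasp_force: 0.0
```

```bash
python3 - <<'E'
from h import *
st(); plan([.6502,.234,.12],6.3,3)
E
```

```text
t 3.83 p [0.6495 0.233  0.1761] x [-0.108  0.994 -0.001] y [ 0.994  0.108 -0.006] z [-0.006 -0.002 -1.   ] F [-0.5 -0.6 -0.6] w 0.0237 g 0.0 j [ 0.34  0.66  0.52  1.43 -0.    1.81]
yaw now 6.2 turn 0.1
[0.032, 0.039, 1.869, -0.001]
[0.032, 0.039, 1.869, -0.001]
[0.032, 0.039, 1.869, -0.001]
```

Call:
carry_out:
  increments: [2.4,0,0.04,1.9,0,2.4,0,0.04,1.9,0,2.4,0,0,1.8,0,2.4,0,0,0,0,0.4,0,0,0,0]

```text
clock: 4.45
eef_pos: [0.6507, 0.2335, 0.1256]
tool_rot: [0.668, 0.744, -0.0, -0.0]
ft_force: [-20.9, -2.1, 5.6]
grip_width: 0.0072
grasp_force: 13.8
```

Call:
carry_out:
  increments: [0.4,0,0,0,0,0.4,0,0,0,0,0.4,0,-0.5,0,0,0.4,0,-1,0,0,0.4,0,-1.5,0,0]

```text
clock: 5.08
eef_pos: [0.6227, 0.2306, 0.1257]
tool_rot: [0.668, 0.744, 0.002, 0.001]
ft_force: [0.1, 0.2, 5.0]
grip_width: 0.0052
grasp_force: 58.6
```

Call:
carry_out:
  increments: [0.4,0,-2,0,0,0.4,0,-2,0,0,0.4,0,-2,0,0,0.4,0,-1,0,0,0.4,0,-0.5,0,0]

```text
clock: 5.7
eef_pos: [0.5509, 0.2228, 0.1258]
tool_rot: [0.668, 0.744, 0.004, 0.003]
ft_force: [14.2, 1.6, -4.9]
grip_width: 0.0051
grasp_force: 57.8
```

```bash
python3 - <<'E'
from h import *
st(); p=bot.camera("wrist"); cv2.imwrite("pics/wrist2.png",p["pixels"])
for k in ["handle_grip","cap_bar","cap_flange","drawer_floor"]:
    print(k,[(round(d["p"],2),np.round(w(p,d["xyz"]),4)) for d in bot.place_of(p,k)[:3]])
E
```

```text
t 5.7 p [0.5509 0.2228 0.1258] x [-0.107  0.994  0.001] y [0.994 0.107 0.011] z [ 0.011  0.002 -1.   ] F [14.2  1.6 -4.9] w 0.0051 g 57.75066554546356 j [ 0.39  0.48  0.07  1.15 -0.    1.85]
handle_grip [(0.69, array([0.5509, 0.2223, 0.1355]))]
cap_bar [(0.62, array([0.6271, 0.2185, 0.1408]))]
cap_flange [(0.64, array([0.6298, 0.2178, 0.1273]))]
drawer_floor []
```

View pics/wrist2.png

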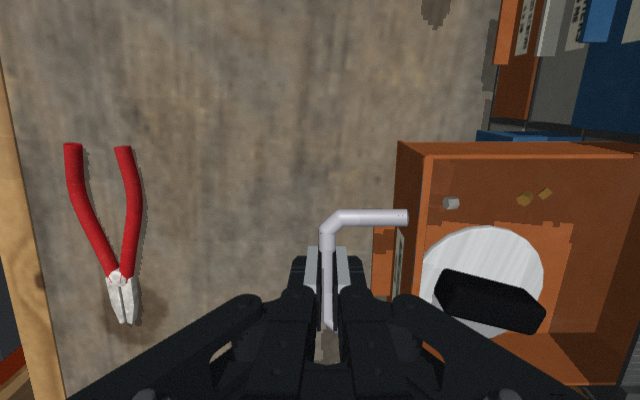

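The drawer is out to its stop: the bar moved 100 mm and the force is 14 N. The cap shows at (490,280), its bar at (490,300). I'll release the handle and rise.

Call:
carry_out:
  increments: [0.4,0,0.25,0,0,2.4,0,0,0,0,2.4,0,0,0,0,2.4,0,0,-2,0,2.4,0,0,-4,0]

```text
clock: 6.58
eef_pos: [0.5474, 0.2216, 0.1815]
tool_rot: [0.668, 0.744, -0.003, -0.002]
ft_force: [0.5, 0.8, 0.1]
grip_width: 0.0241
grasp_force: 0.0
```

```bash
python3 - <<'E'
from h import *
st(); plan([.605,.205,.26],50,5)
E
```

```text
t 6.58 p [0.5474 0.2216 0.1815] x [-0.108  0.994 -0.002] y [ 0.994  0.108 -0.007] z [-0.007 -0.003 -1.   ] F [0.5 0.8 0.1] w 0.0241 g 0.0 j [0.38 0.45 0.18 1.3  0.   1.85]
yaw now 6.2 turn 43.8
[-0.457, 1.099, -1.577, -0.153]
[-0.619, 1.016, -1.577, -0.153]
[-0.767, 0.91, -1.577, -0.153]
[-0.897, 0.783, -1.577, -0.153]
[-1.005, 0.637, -1.577, -0.153]
```

Call:
carry_out:
  increments: [5,-0.45,1.1,-1.6,-0.153,5,-0.6,1.0,-1.6,-0.153,5,-0.75,0.9,-1.6,-0.153,5,-0.9,0.8,-1.6,-0.153,5,-1,0.65,-1.6,-0.153]

```text
clock: 7.2
eef_pos: [0.6062, 0.2059, 0.2634]
tool_rot: [0.339, 0.941, -0.001, -0.001]
ft_force: [-0.2, -0.3, 0.3]
grip_width: 0.0501
grasp_force: 0.0
```

```bash
python3 - <<'E'
from h import *
st(); p=bot.camera("wrist"); cv2.imwrite("pics/wrist3.png",p["pixels"])
for k in ["handle_grip","cap_bar","cap_flange","neck_rim","half_pip"]:
    print(k,[(round(d["p"],2),np.round(w(p,d["xyz"]),4)) for d in bot.place_of(p,k)[:3]])
c=cloud(p); g=(p["range_z"]>0)&(abs(c[...,0]-.627)<.05)&(abs(c[...,1]-.2185)<.05)
dark=p["pixels"].max(2)<60
q=c[g&dark&(c[...,2]>.146)&(c[...,2]<.158)].astype(np.float32)
print("bar",len(q),np.median(q[:,2]),cv2.minAreaRect(q[:,:2])); b=cv2.boxPoints(cv2.minAreaRect(q[:,:2])); print(b)
f=c[g&~dark&(c[...,2]>.127)&(c[...,2]<.137)].astype(np.float32)
print("fl",len(f),np.median(f[:,2]),cv2.minEnclosingCircle(f[:,:2]))
E
```

```text
t 7.2 p [0.6062 0.2059 0.2634] x [-0.77   0.639  0.001] y [ 0.639  0.77  -0.002] z [-0.002 -0.001 -1.   ] F [-0.2 -0.3  0.3] w 0.0501 g 0.0 j [0.33 0.53 0.52 1.56 0.   1.02]
handle_grip []
cap_bar [(0.66, array([0.6272, 0.2158, 0.1405]))]
cap_flange [(0.76, array([0.6284, 0.216 , 0.1268]))]
neck_rim [(0.65, array([ 0.5076, -0.0158,  0.0804]))]
half_pip [(0.83, array([ 0.5146, -0.0552,  0.0823]))]Traceback (most recent call last):
  File "<stdin>", line 8, in <module>
cv2.error: OpenCV(4.12.0) /io/opencv/modules/imgproc/src/convhull.cpp:143: error: (-215:Assertion failed) total >= 0 && (depth == CV_32F || depth == CV_32S) in function 'convexHull'
```

View pics/wrist3.png

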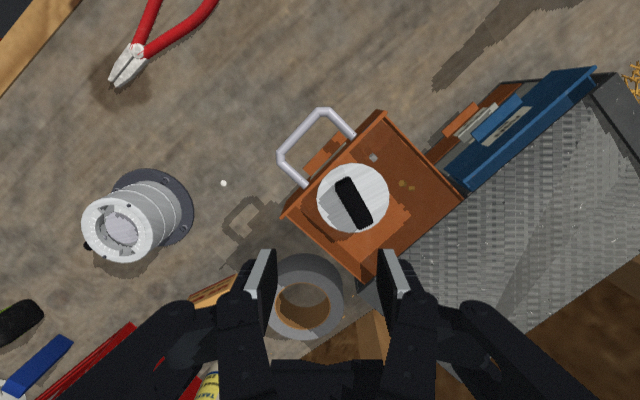

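The cap is at (353,198) with its bar from (340,180) to (368,228). The canister mouth is at (120,228), with a pip near (130,206) and the plunger at (87,245). I'll measure both by intersecting pixel rays with planes at the known heights.

```bash
cat >> h.py <<'E'
def onplane(p,uv,z):
    uv=np.atleast_2d(np.asarray(uv,float)); K=p["mtx"]
    d=np.c_[(uv[:,0]-K[0,2])/K[0,0],(uv[:,1]-K[1,2])/K[1,1],np.ones(len(uv))]@RM(p["attitude"]).T
    e=np.array(p["eye"]); return (e+d*((z-e[2])/d[:,2])[:,None])[:,:2]
E
python3 - <<'E'
from h import *
p=bot.camera("wrist"); im=p["pixels"]; c=cloud(p)
v,u=np.where((im.max(2)<70)); s=(abs(u-353)<36)&(abs(v-202)<36)
m=np.zeros(im.shape[:2],np.uint8); m[v[s],u[s]]=255
n,l,stt,ce=cv2.connectedComponentsWithStats(m); i=1+stt[1:,4].argmax(); v,u=np.where(l==i); print("px",len(u),ce[i],"z",np.median(p["range_z"][v,u]),np.percentile(c[v,u,2],[5,50,95]))
q=onplane(p,np.c_[u,v],.151).astype(np.float32); r=cv2.minAreaRect(q*1000); print(r); b=cv2.boxPoints(r); e=sorted([(np.linalg.norm(b[k]-b[k-1]),np.degrees(np.arctan2(*(b[k]-b[k-1])[::-1]))) for k in range(4)]); print(e)
bw=(im.min(2)>130).astype(np.uint8); bw[:,:310]=0; bw[:,395:]=0; bw[:160]=0; bw[238:]=0
n,l,stt,ce=cv2.connectedComponentsWithStats(bw); i=1+stt[1:,4].argmax(); v,u=np.where(l==i)
q=onplane(p,np.c_[u,v],.131).astype(np.float32)*1000; print("flange",cv2.minEnclosingCircle(q))
# canister crop
cr=im[180:275,70:200]; cv2.imwrite("pics/can.png",cv2.resize(cr,None,fx=6,fy=6,interpolation=cv2.INTER_CUBIC))
E
```

```text
px 994 [353.58853119 203.50201207] z 0.269934 [0.14230639 0.15017172 0.1513877 ]
((625.6334228515625, 219.56529235839844), (16.563156127929688, 47.870452880859375), 79.81620025634766)
[(np.float32(16.563156), np.float32(-100.18378)), (np.float32(16.563156), np.float32(79.81622)), (np.float32(47.8705), np.float32(-10.18379)), (np.float32(47.8705), np.float32(169.8162))]
flange ((628.0899047851562, 218.8721923828125), 33.69035720825195)
```

View pics/can.png

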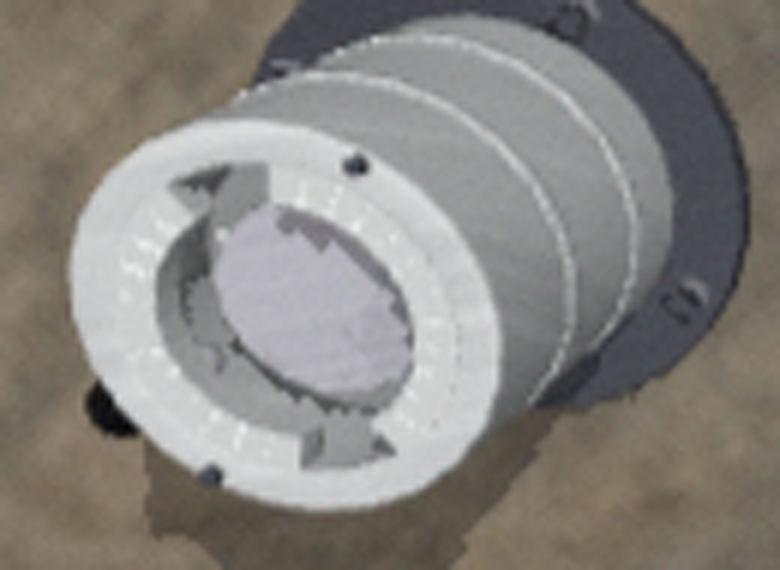

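Crop: pips at (357,165) and (210,476), slots near (230,190) and (345,445), plunger at (112,410).

```bash
python3 - <<'E'
from h import *
p=bot.camera("wrist"); im=p["pixels"]; c=cloud(p)
f=lambda x,y:(70+(x+.5)/6-.5,180+(y+.5)/6-.5)
P=onplane(p,[f(357,165),f(210,476),f(230,190),f(345,445),f(112,410)],.080)*1000
d=P[1]-P[0]; print("pips",P[:2],np.linalg.norm(d),"c",P[:2].mean(0),"ang",np.degrees(np.arctan2(*d[::-1])))
d=P[3]-P[2]; print("slots c",P[2:4].mean(0),np.linalg.norm(d),np.degrees(np.arctan2(*d[::-1])))
q=c[170:280,60:210].reshape(-1,3); q=q[abs(q[:,2]-.08)<.003]*1000; h=cv2.convexHull(q[:,:2].astype(np.float32))
print("rim",cv2.minEnclosingCircle(h),cv2.fitEllipse(h),np.median(q[:,2]))
k=(im.max(2)<75)&(c[...,2]>.1485)&(c[...,2]<.156); k[:,:310]=0;k[:,395:]=0;k[:165]=0;k[240:]=0
q=(c[k][:,:2]*1000).astype(np.float32); print("bar",len(q),cv2.minAreaRect(q))
l=cv2.fitLine(q,cv2.DIST_L2,0,.01,.01).ravel(); print(np.degrees(np.arctan2(l[1],l[0])),l[2:])
plan([.627,.219,.18],79.5,4)
E
```

```text
pips [[492.41334782  17.78587054]
 [514.9726375  -54.60561103]] 75.82511560208658 c [503.69299266 -18.40987025] ang -72.69144797059239
slots c [504.00797789 -16.61546902] 53.347572716358954 -28.250574164663742
rim ((502.9345703125, -17.37900733947754), 41.0784797668457) ((503.35333251953125, -17.345603942871094), (79.8309555053711, 81.789306640625), 165.77816772460938) 79.57775875348783
bar 849 ((627.5518798828125, 218.81109619140625), (15.750802040100098, 45.094451904296875), 79.31049346923828)
-10.232071 [627.1438  219.10083]
yaw now 49.99 turn 29.51
[-0.204, 0.593, 2.069, -0.129]
[-0.279, 0.562, 2.069, -0.129]
[-0.349, 0.521, 2.069, -0.129]
[-0.413, 0.472, 2.069, -0.129]
```

Call:
carry_out:
  increments: [3.5,-0.2,0.6,2.0,-0.129,3.5,-0.28,0.56,2.0,-0.129,3.5,-0.35,0.52,2.0,-0.129,3.5,-0.41,0.47,2.0,-0.129,3.5,0,0,0,0]

```text
clock: 8.22
eef_pos: [0.6264, 0.2189, 0.1811]
tool_rot: [0.092, 0.996, -0.001, -0.002]
ft_force: [-0.2, 0.7, 0.6]
grip_width: 0.0352
grasp_force: 0.0
```

```bash
python3 - <<'E'
from h import *
st(); plan([.6275,.219,.133],79.6,4)
E
```

```text
t 8.22 p [0.6264 0.2189 0.1811] x [-0.983  0.182  0.005] y [ 0.182  0.983 -0.003] z [-0.005 -0.002 -1.   ] F [-0.2  0.7  0.6] w 0.0352 g 0.0 j [0.34 0.6  0.42 1.4  0.   0.52]
yaw now 79.5 turn 0.1
[-0.032, 0.012, 1.203, -0.0]
[-0.032, 0.012, 1.203, -0.0]
[-0.032, 0.012, 1.203, -0.0]
[-0.032, 0.012, 1.203, -0.0]
```

Call:
carry_out:
  increments: [3.5,-0.03,0,1.2,0,3.5,-0.03,0,1.2,0,3.5,-0.03,0,1.2,0,3.5,0,0,1.1,0,3.5,0,0,0,0]

```text
clock: 8.85
eef_pos: [0.6281, 0.2185, 0.1352]
tool_rot: [0.091, 0.996, -0.001, -0.001]
ft_force: [-0.4, -0.3, 0.4]
grip_width: 0.0349
grasp_force: 0.0
```

Call:
carry_out:
  increments: [1,0,0,0,0,1,0,0,0,0,1,0,0,0,0,1,0,0,0,0,1,0,0,0,0]

```text
clock: 9.48
eef_pos: [0.6292, 0.219, 0.1373]
tool_rot: [0.091, 0.996, 0.0, 0.0]
ft_force: [-0.4, 0.2, 1.1]
grip_width: 0.0141
grasp_force: 61.1
```

```bash
python3 - <<'E'
from h import *
st()
E
```

```text
t 9.47 p [0.6292 0.219  0.1373] x [-0.984  0.181 -0.001] y [0.181 0.984 0.001] z [ 0.001  0.    -1.   ] F [-0.4  0.2  1.1] w 0.0141 g 61.09827518463135 j [0.33 0.62 0.34 1.29 0.   0.52]
```

Call:
carry_out:
  increments: [1,0,0,-1,0,1,0,0,-2,0,1,0,0,-3,0,1,0,0,-3,0,1,0,0,-2,0]

```text
clock: 10.1
eef_pos: [0.6293, 0.219, 0.2491]
tool_rot: [0.091, 0.996, 0.0, 0.001]
ft_force: [0.2, 0.4, -1.3]
grip_width: 0.0142
grasp_force: 60.8
```

```bash
python3 - <<'E'
from h import *
st()
p=bot.camera("wrist")
for k in ["cap_bar","cap_flange"]:
    print(k,[(round(d["p"],2),np.round(w(p,d["xyz"]),4)) for d in bot.place_of(p,k)[:3]])
plan([.5035,-.0175,.23],62.2,8)
E
```

```text
t 10.1 p [0.6293 0.219  0.2491] x [-0.984  0.181 -0.002] y [0.181 0.984 0.001] z [ 0.002  0.001 -1.   ] F [ 0.2  0.4 -1.3] w 0.0142 g 60.78988194465637 j [ 0.33  0.59  0.58  1.56 -0.    0.52]
cap_bar [(0.85, array([0.6286, 0.2205, 0.2508]))]
cap_flange [(0.9, array([0.627 , 0.218 , 0.2384]))]
yaw now 79.58 turn -17.38
[1.016, -3.194, 0.222, 0.038]
[0.894, -3.231, 0.222, 0.038]
[0.771, -3.262, 0.222, 0.038]
[0.647, -3.289, 0.222, 0.038]
[0.522, -3.311, 0.222, 0.038]
[0.396, -3.329, 0.222, 0.038]
[0.269, -3.341, 0.222, 0.038]
[0.143, -3.349, 0.222, 0.038]
```

Call:
carry_out:
  increments: [1,1,-3.2,0.2,0.038,1,0.9,-3.2,0.2,0.038,1,0.8,-3.3,0.2,0.038,1,0.65,-3.3,0.2,0.038,1,0.5,-3.3,0.2,0.038]

```text
clock: 10.88
eef_pos: [0.5485, 0.0698, 0.2351]
tool_rot: [0.185, 0.983, -0.0, -0.001]
ft_force: [-0.1, -0.1, -1.3]
grip_width: 0.0144
grasp_force: 60.8
```

Call:
carry_out:
  increments: [1,0.4,-3.3,0.2,0.038,1,0.3,-3.3,0.2,0.038,1,0.15,-3.35,0.2,0.038,1,0,0,0,0,1,0,0,0,0]

```text
clock: 11.5
eef_pos: [0.5023, -0.0168, 0.2301]
tool_rot: [0.24, 0.971, 0.0, -0.001]
ft_force: [0.9, 0.4, -1.8]
grip_width: 0.0141
grasp_force: 60.7
```

```bash
python3 - <<'E'
from h import *
st()
for n in ["wrist","scene","side"]:
    p=bot.camera(n); cv2.imwrite(f"pics/{n}4.png",p["pixels"]); print(n)
    for k in ["cap_bar","cap_flange","neck_rim","half_pip"]:
        print(k,[(round(d["p"],2),np.round(w(p,d["xyz"]),4)) for d in bot.place_of(p,k)[:2]])
    c=cloud(p); c=c[p["range_z"]>0]
    q=c[(abs(c[:,2]-.08)<.003)&(np.linalg.norm(c[:,:2]-[.5035,-.0175],axis=1)<.06)]
    if len(q)>30: print("rim",len(q),cv2.minEnclosingCircle((q[:,:2]*1000).astype(np.float32)))
E
```

```text
t 11.5 p [ 0.5023 -0.0168  0.2301] x [-0.884  0.467  0.001] y [ 0.467  0.884 -0.   ] z [-0.001  0.    -1.   ] F [ 0.9  0.4 -1.8] w 0.0141 g 60.73661684989929 j [-0.03  0.25  0.01  1.34  0.    0.45]
wrist
cap_bar [(0.55, array([ 0.502 , -0.0142,  0.2341]))]
cap_flange [(0.64, array([ 0.4991, -0.0199,  0.2207]))]
neck_rim [(0.67, array([ 0.5048, -0.0142,  0.0818]))]
half_pip [(0.79, array([ 0.5168, -0.0525,  0.0859]))]
rim 2120 ((502.78656005859375, -17.42344856262207), 40.14963912963867)
scene
cap_bar [(0.93, array([ 0.5033, -0.0173,  0.2359]))]
cap_flange [(0.64, array([ 0.5047, -0.0132,  0.2193]))]
neck_rim [(0.9, array([ 0.5068, -0.0182,  0.0788]))]
half_pip [(0.61, array([ 0.516 , -0.053 ,  0.0806])), (0.36, array([3.669e-01, 1.560e-01, 2.000e-04]))]
rim 313 ((503.02838134765625, -17.373737335205078), 41.51055145263672)
side
cap_bar [(0.74, array([ 0.4985, -0.0154,  0.2293]))]
cap_flange [(0.51, array([ 0.5043, -0.0171,  0.2206]))]
neck_rim [(0.92, array([ 0.5061, -0.0201,  0.0852]))]
half_pip [(0.74, array([0.3603, 0.161 , 0.007 ])), (0.68, array([ 0.5179, -0.0494,  0.0814]))]
rim 169 ((502.999755859375, -16.611818313598633), 42.2731819152832)
```

View pics/wrist4.png

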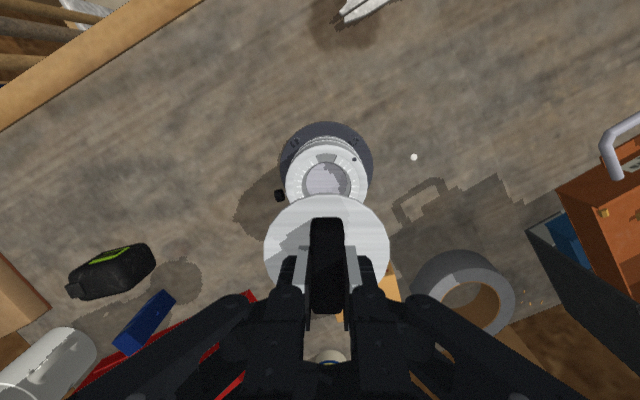

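The wrist view shows the cap flange centred near (327,245) over the canister mouth at (327,180), its bar vertical in the image and in line with the slot at (326,158). Next I'll measure the flange circle.

```bash
cat > m.py <<'E'
from h import *
from scipy.optimize import least_squares
def circ(q,r):
    f=least_squares(lambda a:np.hypot(q[:,0]-a[0],q[:,1]-a[1])-r,q.mean(0),loss="soft_l1",f_scale=.5); return f.x,np.sqrt(np.mean(f.fun**2))
def flange(zt):
    "fit flange top circle at height about zt, and bar line"
    p=bot.camera("wrist"); im=p["pixels"]; c=cloud(p)
    k=(p["range_z"]>0)&(abs(c[...,2]-zt)<.006)&(im.min(2)>110)
    n,l,s,ce=cv2.connectedComponentsWithStats(k.astype(np.uint8)); i=1+s[1:,4].argmax(); k=l==i
    z=np.median(c[k][:,2]); cn=max(cv2.findContours(k.astype(np.uint8),0,1)[0],key=len)[:,0]
    cn=cn[cn[:,1]<np.median(np.where(k)[0])+25]   # upper (unoccluded) arc
    q=onplane(p,cn,z)*1000; hull=cv2.convexHull(q.astype(np.float32))[:,0]
    print("flange z",z,"centre",circ(hull,34),len(hull))
    d=(p["range_z"]>0)&(abs(c[...,2]-zt-.02)<.004)&(im.max(2)<75)
    d[:,:300]=0;d[:,355:]=0;d[320:]=0
    q=(c[d][:,:2]*1000).astype(np.float32)
    if len(q)>30:
        a=cv2.fitLine(q,cv2.DIST_L1,0,.01,.01).ravel(); print("bar",len(q),np.degrees(np.arctan2(a[1],a[0])),a[2:],cv2.minAreaRect(q))
    r=(p["range_z"]>0)&(abs(c[...,2]-.08)<.003)&(np.hypot(c[...,0]-.5035,c[...,1]+.0175)<.05)
    h=cv2.convexHull((c[r][:,:2]*1000).astype(np.float32))[:,0]; h=h[np.hypot(*(h-[503.5,-17.5]).T)>38] 
    if len(h)>5: print("rim",circ(h,40.5),len(h))
    return p
E
python3 - <<'E'
from m import *
st(); p=flange(.226)
E
```

```text
t 12.25 p [ 0.5026 -0.0171  0.2308] x [-0.884  0.467  0.   ] y [ 0.467  0.884 -0.   ] z [-0. -0. -1.] F [-0.3 -0.7 -0.9] w 0.0143 g 60.73676347732544 j [-0.03  0.25  0.01  1.34 -0.    0.45]
flange z 0.22430837618863733 centre (array([501.87363488, -16.25789382]), np.float64(0.4167617602484857)) 40
bar 2746 -27.177565 [495.61597  -13.085593] ((501.4100341796875, -16.437902450561523), (17.505516052246094, 45.764015197753906), 60.017601013183594)
rim (array([503.58563818, -17.88819457]), np.float64(0.4147846691802584)) 40
```

Call:
carry_out:
  increments: [1,-0.2,-0.05,2.5,0,1,0,0,3,0,1,0,0,3,0,1,0,0,2.3,0,1,0,0,0,0]

```text
clock: 12.92
eef_pos: [0.5023, -0.0184, 0.1211]
tool_rot: [0.241, 0.971, -0.0, -0.002]
ft_force: [0.3, 0.1, -1.2]
grip_width: 0.0142
grasp_force: 60.7
```

```bash
python3 - <<'E'
from m import *
st(); p=flange(.116); cv2.imwrite("pics/wrist5.png",p["pixels"])
s=bot.camera("scene"); cv2.imwrite("pics/scene5.png",cv2.resize(s["pixels"][170:270,260:380],None,fx=5,fy=5,interpolation=cv2.INTER_CUBIC))
E
```

```text
t 12.93 p [ 0.5023 -0.0184  0.1211] x [-0.884  0.467  0.004] y [ 0.467  0.884 -0.002] z [-0.005  0.    -1.   ] F [ 0.3  0.1 -1.2] w 0.0142 g 60.73668122291565 j [-0.04  0.33 -0.18  1.07  0.    0.45]
flange z 0.1146131124612581 centre (array([501.40999241, -17.7957089 ]), np.float64(2.851278953824231)) 39
bar 2760 -27.180563 [499.83493 -16.70081] ((501.44451904296875, -17.036041259765625), (17.501575469970703, 46.02642059326172), 64.12509155273438)
rim (array([503.63054474, -17.95949372]), np.float64(0.19777585884951682)) 35
```

View pics/wrist5.png

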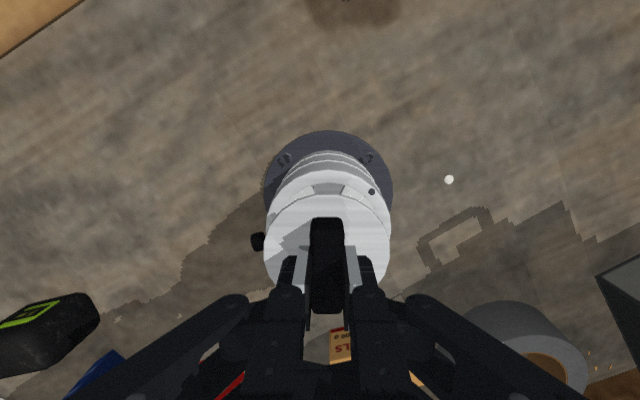

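```bash
sed -i 's/min(2)>110/min(2)>75/; s/<.006)&(im/<.0035)\&(im/' m.py; python3 - <<'E'
from m import *
for i in range(3): st(); p=flange(.115)
E
```

```text
t 13.03 p [ 0.5045 -0.0185  0.1234] x [-0.884  0.467 -0.001] y [0.467 0.884 0.   ] z [ 0.001 -0.    -1.   ] F [-0.5 -0.4 -0.8] w 0.0144 g 60.73743939399719 j [-0.04  0.32 -0.17  1.07 -0.    0.45]
flange z 0.11689950260805258 centre (array([503.6546818 , -17.73924615]), np.float64(2.892116284085642)) 39
bar 2822 -27.18195 [499.8669   -15.702085] ((503.4485778808594, -17.609285354614258), (17.4949951171875, 45.902835845947266), 62.03398895263672)
rim (array([503.56305176, -17.92015388]), np.float64(0.30572799253664384)) 31
t 13.07 p [ 0.505  -0.0185  0.124 ] x [-0.884  0.467 -0.002] y [0.467 0.884 0.001] z [ 0.002 -0.    -1.   ] F [ 1.4  1.  -0.9] w 0.0144 g 60.73775053024292 j [-0.04  0.32 -0.17  1.07  0.    0.45]
flange z 0.11738675166991025 centre (array([504.04394221, -17.92978874]), np.float64(2.8398626209940243)) 39
bar 2815 -27.79994 [499.90695  -15.183253] ((503.9649658203125, -17.989164352416992), (17.64092254638672, 46.44386672973633), 59.99982452392578)
rim (array([503.66641055, -17.86033503]), np.float64(0.30380120359250046)) 45
t 13.12 p [ 0.5052 -0.0185  0.1242] x [-0.884  0.467 -0.002] y [0.467 0.884 0.001] z [ 0.003 -0.    -1.   ] F [-0.2  0.  -0.7] w 0.0143 g 60.73720335960388 j [-0.04  0.32 -0.17  1.07 -0.    0.45]
flange z 0.11756049627051067 centre (array([504.29188653, -17.8632703 ]), np.float64(2.914322610771722)) 39
bar 2814 -27.797802 [505.82135  -18.204771] ((504.331787109375, -17.259658813476562), (17.596750259399414, 46.216957092285156), 64.19002532958984)
rim (array([503.65059318, -17.79089151]), np.float64(0.3178896275717516)) 36
```

Call:
carry_out:
  increments: [1,0.05,0,0.5,0,1,0,0,0.6,0,1,0,0,0.6,0,1,0,0,0.5,0,1,0,0,0,0]

```text
clock: 13.8
eef_pos: [0.5031, -0.0182, 0.1001]
tool_rot: [0.241, 0.971, -0.0, -0.001]
ft_force: [-0.2, 0.3, -2.1]
grip_width: 0.0141
grasp_force: 60.7
```

Call:
carry_out:
  increments: [1,0,0,0,0,1,0,0,0,0,1,0,0,0.2,0,1,0,0,0.2,0,1,0,0,0,0]

```text
clock: 14.42
eef_pos: [0.5039, -0.0182, 0.0971]
tool_rot: [0.241, 0.971, 0.0, 0.0]
ft_force: [-0.8, 0.2, 2.4]
grip_width: 0.0141
grasp_force: 61.2
```

```bash
python3 - <<'E'
from m import *
p=bot.camera("wrist"); st()
E
```

```text
t 14.47 p [ 0.5039 -0.0182  0.0972] x [-0.884  0.467 -0.001] y [0.467 0.884 0.   ] z [ 0.001 -0.    -1.   ] F [0.  0.2 1.7] w 0.0144 g 61.18118762969971 j [-0.04  0.35 -0.21  1.01 -0.    0.45]
```

Call:
carry_out:
  increments: [1,0,0,0.2,0,1,0,0,0.2,0,1,0,0,0.1,0,1,0,0,0.05,0,1,0,0,0,0]

```text
clock: 15.1
eef_pos: [0.5039, -0.0182, 0.0914]
tool_rot: [0.241, 0.971, 0.0, 0.0]
ft_force: [-0.8, -0.3, 3.4]
grip_width: 0.0141
grasp_force: 61.4
```

```bash
python3 - <<'E'
from m import *
for i in range(3): p=bot.camera("wrist"); st()
E
```

```text
t 15.15 p [ 0.5039 -0.0182  0.0915] x [-0.884  0.467 -0.001] y [0.467 0.884 0.   ] z [ 0.001 -0.    -1.   ] F [ 0.5 -0.5  2.7] w 0.0144 g 61.39737367630005 j [-0.04  0.36 -0.22  0.99 -0.    0.45]
t 15.2 p [ 0.5039 -0.0182  0.0915] x [-0.884  0.467 -0.001] y [0.467 0.884 0.   ] z [ 0.001 -0.    -1.   ] F [ 0.3 -0.   4.1] w 0.0143 g 61.396697759628296 j [-0.04  0.36 -0.22  0.99 -0.    0.45]
t 15.25 p [ 0.5039 -0.0182  0.0914] x [-0.884  0.467 -0.   ] y [0.467 0.884 0.   ] z [ 0.001 -0.    -1.   ] F [ 0.6 -0.3  3.8] w 0.0144 g 61.39645457267761 j [-0.04  0.36 -0.22  0.99 -0.    0.45]
```

Call:
carry_out:
  increments: [1,0,0,0.1,0,1,0,0,0,0,1,0,0,0.1,0,1,0,0,0,0,1,0,0,0,0]

```text
clock: 15.88
eef_pos: [0.5039, -0.0183, 0.0905]
tool_rot: [0.241, 0.971, 0.0, 0.001]
ft_force: [-2.7, -0.6, 10.9]
grip_width: 0.0143
grasp_force: 62.3
```

```bash
python3 - <<'E'
from m import *
for i in range(2): p=bot.camera("wrist"); st()
E
```

```text
t 15.93 p [ 0.5039 -0.0183  0.0904] x [-0.884  0.467 -0.001] y [0.467 0.884 0.   ] z [ 0.001 -0.    -1.   ] F [-2.2 -1.3 11. ] w 0.0141 g 62.29033827781677 j [-0.04  0.36 -0.22  0.99 -0.    0.45]
t 15.97 p [ 0.5039 -0.0183  0.0905] x [-0.884  0.467 -0.001] y [0.467 0.884 0.   ] z [ 0.001 -0.    -1.   ] F [-3.1 -0.5 11.4] w 0.0144 g 62.290159463882446 j [-0.04  0.36 -0.22  0.99 -0.    0.45]
```

Call:
carry_out:
  increments: [1,0,0,0,0.08,1,0,0,0,0.08,1,0,0,0,0.08,1,0,0,0,0.08,1,0,0,0,0.08]

```text
clock: 16.6
eef_pos: [0.5044, -0.0173, 0.0905]
tool_rot: [0.429, 0.903, 0.001, 0.001]
ft_force: [-0.2, 2.6, 9.1]
grip_width: 0.0143
grasp_force: 62.1
```

```bash
python3 - <<'E'
from m import *
p=flange(.084); st(); print(bot.get_obs()["ft_torque"])
E
```

```text
flange z 0.0838946178657165 centre (array([502.74538598, -15.30341073]), np.float64(0.863158301653201)) 15
bar 2800 -50.86785 [496.99667   -8.360657] ((503.8478698730469, -15.822792053222656), (17.44390869140625, 45.69607925415039), 40.86868667602539)
rim (array([503.43196129, -17.59072481]), np.float64(0.43295185690455057)) 47
t 16.65 p [ 0.5044 -0.0173  0.0904] x [-0.63   0.777  0.   ] y [0.777 0.63  0.003] z [ 0.002  0.002 -1.   ] F [-1.   2.3  9. ] w 0.0145 g 62.143038511276245 j [-0.04  0.36 -0.22  0.99  0.    0.85]
[0.54696846 0.10495146 0.00615639]
```

Call:
carry_out:
  increments: [1,0,0,0,0.08,1,0,0,0,0.08,1,0,0,0,0.08,1,0,0,0,0.08,1,0,0,0,0.06]

```text
clock: 17.27
eef_pos: [0.505, -0.0172, 0.0904]
tool_rot: [0.592, 0.806, 0.002, 0.001]
ft_force: [-0.7, 2.1, 7.9]
grip_width: 0.0142
grasp_force: 62.0
```

Call:
carry_out:
  increments: [1,0,0,0,0,1,0,0,0,0,1,0,0,0,0,1,0,0,0,0,1,0,0,0,0]

```text
clock: 17.9
eef_pos: [0.505, -0.0174, 0.0905]
tool_rot: [0.591, 0.806, 0.002, 0.001]
ft_force: [-0.1, 1.9, 7.8]
grip_width: 0.0142
grasp_force: 62.0
```

```bash
python3 - <<'E'
from m import *
p=flange(.084); p=flange(.084); st()
im=cv2.resize(p["pixels"][120:320,200:450],None,fx=3,fy=3,interpolation=cv2.INTER_CUBIC); cv2.imwrite("pics/w6.png",im)
E
```

```text
flange z 0.08392430436785406 centre (array([503.78422367, -14.10433949]), np.float64(4.662573272214485)) 15
bar 2794 -72.5179 [506.8312  -24.37776] ((504.1203918457031, -15.87159538269043), (17.37350082397461, 46.17321014404297), 15.661421775817871)
rim (array([503.62871412, -17.4847194 ]), np.float64(0.4872875299288859)) 48
flange z 0.08391508723575872 centre (array([504.45029507, -14.38477018]), np.float64(0.5554676864084251)) 19
bar 2789 -71.86002 [503.6687   -13.632309] ((504.1344299316406, -16.162395477294922), (17.40278434753418, 46.17228698730469), 15.676565170288086)
rim (array([503.58522246, -17.59383271]), np.float64(0.46917776678103174)) 53
t 18.0 p [ 0.505  -0.0173  0.0905] x [-0.301  0.954  0.001] y [0.954 0.301 0.004] z [ 0.003  0.002 -1.   ] F [0.4 1.3 7.9] w 0.0146 g 61.984623670578 j [-0.04  0.36 -0.22  0.99  0.    1.23]
```

View pics/w6.png

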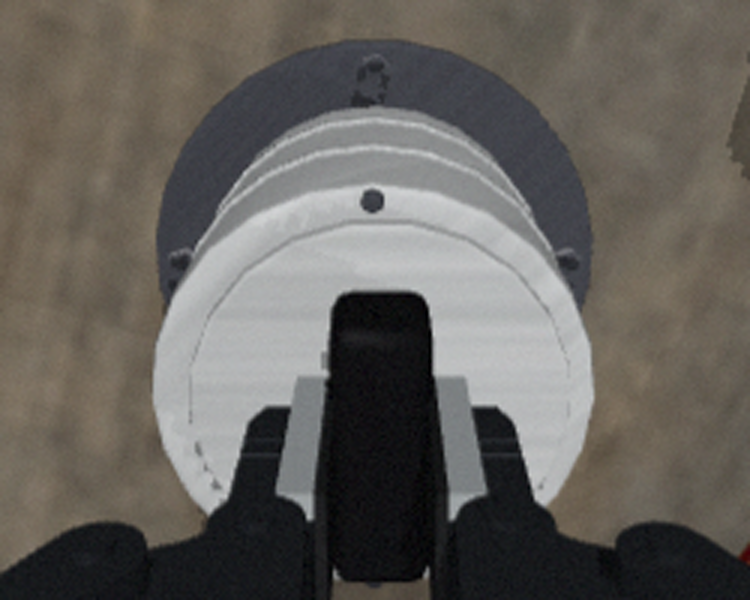

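The flange is flush on the rim, and the near pip (372,200) lines up with the bar (column ~381). I'll compute the angle error from this picture.

```bash
python3 - <<'E'
from m import *
p=bot.camera("wrist")
f=lambda x,y:(200+(x+.5)/3-.5,120+(y+.5)/3-.5)
P=onplane(p,[f(372,200)],.08)[0]*1000
# bar top edges: left & right at image (335,320),(432,320) far, (329,560),(437,560) near, z=.104
B=onplane(p,[f(334,320),f(431,320),f(328,560),f(437,560)],.104)*1000
far=B[:2].mean(0); near=B[2:].mean(0); a=lambda d:np.degrees(np.arctan2(d[1],d[0]))
print("pip",P,np.hypot(*(P-[503.6,-17.6])),a([503.6,-17.6]-P),"bar",a(near-far),far,near)
print("offset of centre line",np.cross(np.r_[near-far,0],np.r_[P-far,0])[2]/np.linalg.norm(near-far)); st()
E
```

```text
pip [492.30715566  17.92967719] 37.28117881973607 -72.36752742905819 bar -72.44323314692755 [497.40816005   7.24992946] [510.09110441 -32.83670019]
offset of centre line -1.641840294401131
t 18.05 p [ 0.505  -0.0174  0.0905] x [-0.301  0.954  0.001] y [0.954 0.301 0.004] z [ 0.003  0.002 -1.   ] F [0.  1.8 8.3] w 0.0139 g 61.98450207710266 j [-0.04  0.36 -0.22  0.99  0.    1.23]
```

```bash
python3 - <<'E'
from h import *
print(bot.job_done())
E
```

```text
the job is handed in; nothing more can be done
None
```

The drawer is fully open, and the cap is still gripped in the canister neck, pressed flush at about 8 N. It is turned half-way with its bar within about 0.5° of the pips and well short of the lock. The job was handed in at about 18 s, but it returned no verdict. No planned move went to the pliers, tape measure or nail carton, though I did not re-measure where they lie.

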